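Tap a drum stave home in the drilling jig

ROBOT

A 7-joint arm with a two-finger parallel gripper is mounted at the origin on the work surface. World frame = base frame: x ahead of the robot, y to its left, z up, the work surface at z = 0. Lengths are in m, angles in rad, forces in N, time in s.
With the tool pointing down it reaches from about 0.425 to 0.95 m from the base axis. Payload 4.7 kg.
Tool frame: the origin (TCP) lies midway between the tips of the shut fingers; the grasp point (between the pads) lies 19 mm behind it (r.hold_point_z is the z of the grasp point in the tool frame, in m); z points along the fingers, y is the line along which they close (so a half turn about z gives the same grasp; the last joint's range is limited). The gripper opens to 85 mm and grips with 20 to 120 N. Pads are 22 mm wide; open, the fingers measure 114 mm over their backs; the gripper's body (76 mm by 85 mm) begins 54 mm behind the grasp point. The pads swing forward as they close: fully open they stand 13 mm farther back than shut.
Start: joints at [-1.365, 0.469, -0.049, 1.532, 0.024, 1.141, -0.082], TCP at [0.157, 0.657, 0.196] pointing down, gripper open.
Joint ranges: [-2.59, 2.59], [-0.33, 1.99], [-1.39, 1.29], [0.1, 2.45], [-1.04, 4.18], [0.21, 1.99], [-2.66, 2.66]. Speed limits (rad/s): [2.57, 2.57, 3.14, 3.14, 3.14, 3.14, 3.14].

INTERFACE

Orientations are given as a 3x3 rotation matrix whose columns are the frame's x, y, z axes.
In Python, from cell import r gives the robot as it stands.
- The arm moves only by the tool move_arm, never from a script. Its argument "targets" is a list of rows, each a list of 3 entries, a list of its own where there are three numbers: the turn, a rotation vector about the world's x, y, z in rad, then the shift along the world's x, y, z in mm, then the opening, from 0 (shut) to 1 (fully open). In form: [[[rx, ry, rz], [x, y, z], gripper], ...]. A call has 1 to 8 rows; each row shifts and turns the commanded pose from where the row before left it; what a row does not reach is not made up. A row lasts 1/10 s, in which the tool goes at most 50 mm and 8.59 degrees, less where a joint would pass 70% of its speed; a pose out of reach is approached as far as the arm can. A call with a gripper value outside its range is refused whole. The fingers move at their own pace and stop on an object; the grip force is fixed at half the most. Time passes only in rows, so rows that do not move let the fingers close. It gives the time, the measured TCP pose, the force, the opening and the grip force at its end, in the units of the state.
- r.sense(): the state, without advancing time (a new reading comes with each control period).
- r.snapshot(name): name is "side" or "top"; returns a dict with "color" (420x560x3 uint8, red, green, blue), "mtx" (3x3 intrinsics, pixels), "dist_coeffs" ([k1, k2, p1, p2, k3] as OpenCV has them; the pictures are not rectified), "R" (3x3) and "t" (3): a world point X has camera coordinates R X + t. Camera axes: x right, y down, z forward; pixel columns grow to the right and rows downward; lengths in m; the calibration is good to about 2 mm. A picture is of the moment at which its call begins. There is no depth.
- r.job_done(): hands the job in; it is judged then, once.
The state is a dict: "time_s": time; "q": joint angles; "qvel": joint speeds; "joint_efforts": joint torques, N m; "position": TCP position; "tcp_rot": TCP orientation; "wrist_force": force on the tool from outside, world axes, zero at the start; "ft_torque": the same for the moment, N m; "grip_width": finger opening in m; "grip_force": force on a finger pad.
Only numpy, scipy, OpenCV 4.12 (cv2) and the standard library are available. Lean on these libraries where they do the work, as an engineer would, in place of code of your own. Each camera call takes 0.05 s, during which the arm holds its last target. There are 200 camera calls.

TASK

Pick up the tapping block with the orange head (not the steel-headed one, leave that where it stands) and, holding it, nudge the dark walnut stave along the jig's channel in several short, gentle taps, drawing the tool back clear of the stave after each, until the stave's hidden end meets the stop under the red cover. Touch the stave with nothing but the orange head, then stand the tapping block upright on the bench, off the jig, and let go of it.

Things in the scene. Friction and masses are not known exactly. Their poses are not given: they have to be found in the camera images.
- tapper_mid (a point): Tapping block: square orange rubbery head 44 x 44 mm, 36 mm tall, with an upright square wooden handle 28 x 28 mm, 72 mm tall, on top; 108 mm in all, 0.25 kg, standing on its head on the bench. The point is its centre, 54 mm above its underside. z up; x and y square to the faces of head and handle. Any side of the head may strike. Grip the handle, about 20 mm above this point.
- steelblock_mid (a point): Bystander: a block of the same shape, sizes, wooden handle, point and axes as the tapping block, but with a grey steel head, which would bruise the wood. The two stand about 150 mm apart to the right of the jig, in either order. Leave it alone.
- walnut_mid (a point): Walnut stave: dark brown bar 165 mm long (x), 58 wide (y), 28 thick, 0.17 kg, lying along the jig's channel, its x along the jig's x. The point is its centre. Its near end (82.5 mm to -x of the point) is the one to tap; the far end is under the cover, 45 to 75 mm short of the stop. It stays where it is left. The loose pale maple stave and glue bottle nearby are not needed.
- jig: Fixed drilling jig: white base 360 (x) x 100 x 12 mm. Origin: middle of its underside, on the bench; z up, x along the channel to the covered end, roughly to the robot's left. Stave top is 40 mm above the bench, two wooden fences 20 mm; channel 61 wide. Red cover: x = 50 to 170 mm, top 55 above the bench; it hides the rigid stop, face at x = 130 mm. Stave home: near end at x = -35, centre at 47.5 mm.

How it is judged:
On the way, in this order (a step that is already met when the one before it is completed fails the run):
1. after a tap, with the tapping block still in hand and clear of the stave, the stave rests at least 8 mm on from its start and still more than 15 mm short of the stop (distance of walnut_mid from where it was at the start of the episode above 0.008 m and x of walnut_mid in the frame of jig below 0.0325 m and contact force between tapper and walnut below 0.05 N and contact force between the fingers and tapper above 1 N and linear speed of walnut below 0.01 m/s), for 0.1 s.
2. the stave is home: its end within 10 mm of the stop, at rest (x of walnut_mid in the frame of jig above 0.0375 m and linear speed of walnut below 0.02 m/s), for 0.2 s.
At the end, for the whole second after the job is handed in: The walnut stave lies flat in the channel (lengthwise within 10 degrees) with its hidden end within 10 mm of the stop, at rest, and the orange-headed tapping block stands upright (within 10 degrees) on the bench top itself, off the jig, released and at rest (all of step 2 and z of walnut_mid in the frame of jig below 0.034 m and angle between the x axis of walnut_mid and the x axis of jig, either way round below 0.17 rad and angle between tapper_mid's own z axis and vertical below 0.17 rad and height (world z) of tapper_mid below 0.061 m and linear speed of tapper below 0.02 m/s and contact force between the fingers and tapper below 0.05 N); the robot touches nothing.
It fails at once if the robot itself touches the stave (contact force between any of the fingers, the arm and walnut above 0.5 N).
It fails at once if the steel-headed block touches the stave or is moved more than 20 mm (contact force between steelblock and walnut above 0.2 N or distance of steelblock_mid from where it was at the start of the episode above 0.02 m).
It fails at once if a tap is a blow rather than gentle: the stave goes faster than 0.5 m/s or is pressed with more than 80 N (linear speed of walnut above 0.5 m/s or contact force between tapper and walnut above 80 N).
It also fails if it takes over 51 s, if anything falls off the work surface, if the arm or the gripper's body presses on something with over 40 N, if the wrist force passes 120 N, or if a joint passes its speed limit or range.

## Working session

There is one attempt and no reset: what is moved stays moved. The work goes in short steps, Python scripts to look and compute and a tool call to move; the robot and the scene stay as the last step left them, time stands still between calls to the robot, and variables do not carry over. Pictures are saved under pics/ and viewed, at most 10 in all, crops included, and the job is handed in when it is done.

Besides the shell and the picture viewer there is one more tool, called as a command line: name --argument value ..., lists and objects as JSON in quotes. move_arm: Moves the arm, as the interface text tells. Its arguments: {"type":"object","properties":{"targets":{"type":"array"}},"required":["targets"]}

```bash
mkdir -p pics
python3 - <<'E'
from cell import r
import cv2,numpy as np
ims=[]
for n in("side","top"):
    s=r.snapshot(n); cv2.imwrite(f"pics/{n}0.png",s["color"][:,:,::-1])
    print(n,s["mtx"].round(1).tolist(),np.round(s["dist_coeffs"],3),(-s["R"].T@s["t"]).round(3),s["R"].round(2).tolist())
st=r.sense();print(st["time_s"],st["position"],st["tcp_rot"],st["grip_width"],r.hold_point_z)
E
```

```text
side [[497.6, 0.0, 286.5], [0.0, 497.6, 208.3], [0.0, 0.0, 1.0]] [-0.146  0.     0.     0.     0.   ] [0.318 0.587 0.732] [[-0.96, -0.28, -0.01], [-0.19, 0.66, -0.73], [0.21, -0.7, -0.68]]
top [[544.6, 0.0, 282.5], [0.0, 544.6, 213.7], [0.0, 0.0, 1.0]] [0.008 0.    0.    0.    0.   ] [ 0.329 -0.104  1.142] [[-0.01, -1.0, 0.0], [-0.98, 0.01, -0.17], [0.17, -0.0, -0.99]]
0.1 [0.15688388 0.65595086 0.19519858] [[-9.72561983e-01  2.32643644e-01 -3.51106413e-04]
 [ 2.32643906e-01  9.72560606e-01 -1.63716573e-03]
 [-3.94039361e-05 -1.67392792e-03 -9.99998598e-01]] 0.08522375224598716 -0.0187
```

View pics/top0.png

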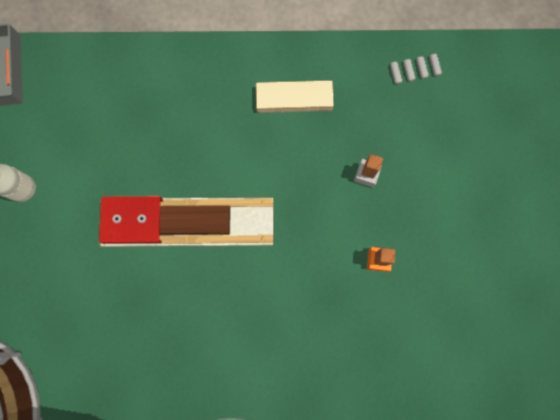

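View pics/side0.png

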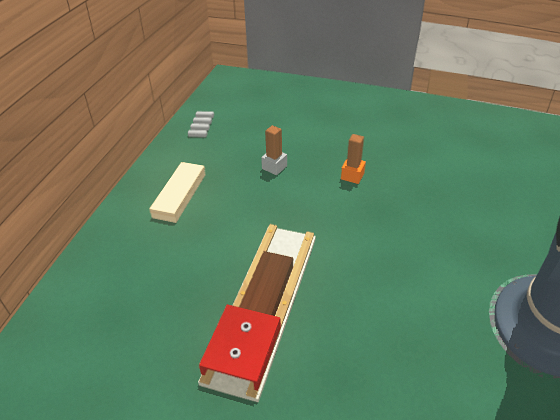

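The top view shows the orange tapper at about (382,258) and the steel block at (370,170). The jig spans x 101–273 and y 198–245, with the stave's near end at about (230,220). In the side view, orange is at (354,160). Next I'll zoom in for corners.

```bash
cat > h.py <<'E'
import cv2,numpy as np
from cell import r
def ray(s,p):
    u=cv2.undistortPoints(np.array(p,float).reshape(-1,1,2),s["mtx"],s["dist_coeffs"]).reshape(-1,2)
    d=np.c_[u,np.ones(len(u))]@s["R"]
    return -s["R"].T@s["t"],d
def onz(s,p,z):
    c,d=ray(s,p); return c+d*((z-c[2])/d[:,2])[:,None]
def mask(img,lo,hi):
    return cv2.inRange(cv2.cvtColor(img,cv2.COLOR_RGB2HSV),lo,hi)
E
python3 - <<'E'
from h import *
t=r.snapshot("top");s=r.snapshot("side")
def crop(im,x,y,w,h,k): return cv2.resize(im[y:y+h,x:x+w],None,fx=k,fy=k,interpolation=cv2.INTER_CUBIC)
out=np.zeros((600,800,3),np.uint8)
a=crop(t["color"],360,240,40,40,8);out[:320,:320]=a
b=crop(s["color"],334,128,40,64,5);out[:320,330:530]=b
c=crop(t["color"],95,190,190,60,4);out[340:580,:760]=c
d=crop(t["color"],350,150,40,40,6);out[:240,550:790]=d
cv2.imwrite("pics/z.png",out[:,:,::-1])
# orange masks
for n,S in(("top",t),("side",s)):
    m=mask(S["color"],(5,200,170),(16,255,255)); 
    k,l,st,ce=cv2.connectedComponentsWithStats(m)
    print(n,[(st[i].tolist(),ce[i].round(1).tolist()) for i in range(1,k) if st[i,4]>40])
E
```

```text
top [([369, 249, 19, 22, 76], [373.9, 260.7])]
side [([349, 161, 16, 14, 65], [359.2, 167.4])]
```

View pics/z.png

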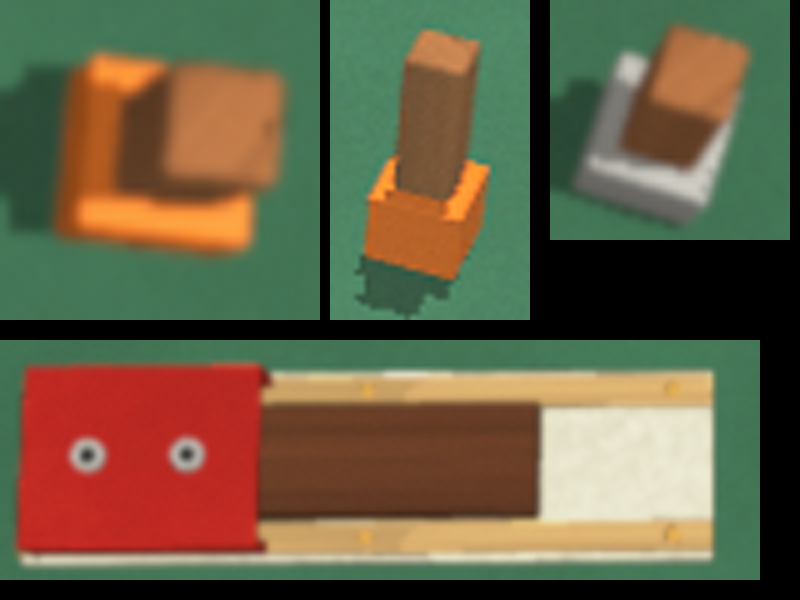

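The zoom shows the handle-top corners, the jig's near-end edge (crop x≈713) and the stave's near-end edge (crop x≈540), so I can convert those to positions.

Run:
```python
from h import *
t=r.snapshot("top");s=r.snapshot("side")
cv=lambda p,o,k:(np.array(p,float)+.5)/k-.5+np.array(o)
h=onz(t,cv([(170,65),(285,72),(277,188),(163,180)],(360,240),8),.108)
print("handle",h.round(4).tolist(),h.mean(0).round(4)); e=h[1]-h[0]+h[2]-h[3];print("edge dir deg",np.degrees(np.arctan2(e[1],e[0])))
hs=onz(s,cv([(96,32),(150,44),(140,75),(74,62)],(334,128),5),.108);print("side",hs.mean(0))
hd=onz(t,cv([(92,54),(75,228),(250,248)],(360,240),8),.036);print("head ctr",(hd[0]+hd[2])/2,hd.round(4).tolist())
g=onz(t,cv([(190-0+0,0)],(0,0),1),.1)
d=onz(t,cv([(672,25),(748,48),(722,122),(652,97)],(350+0,150),6)-[550/6,0],.108);print("steel",d.mean(0))
st=onz(t,cv([(540,65),(540,176),(258,61),(258,178)],(95,190),4),.04);print("stave",st.round(4).tolist())
f=onz(t,cv([(713,34),(713,211),(300,36),(300,209)],(95,190),4),.02);print("fences",f.round(4).tolist())
f=onz(t,cv([(713,64),(713,180),(300,63),(300,177)],(95,190),4),.02);print("fence inner",f.round(4).tolist())
b=onz(t,cv([(713,218),(22,224)],(95,190),4),.012);print("base low",b.round(4).tolist())
c=onz(t,cv([(263,26),(261,210),(27,27),(18,210)],(95,190),4),.055);print("cover",c.round(4).tolist())
```

```text
handle [[0.4429, -0.2959, 0.108], [0.441, -0.3233, 0.108], [0.4134, -0.3202, 0.108], [0.4155, -0.2932, 0.108]] [ 0.4282 -0.3081  0.108 ]
edge dir deg -94.21394703252932
side [ 0.42628595 -0.30633994  0.108     ]
head ctr [ 0.42900376 -0.3086244   0.036     ] [[0.4538, -0.2895, 0.036], [0.4096, -0.2836, 0.036], [0.4042, -0.3277, 0.036]]
steel [ 0.61224293 -0.28993486  0.108     ]
stave [[0.5393, -0.0006, 0.04], [0.4817, -0.0011, 0.04], [0.5426, 0.1444, 0.04], [0.4818, 0.1425, 0.04]]
fences [[0.559, -0.0895, 0.02], [0.4655, -0.089, 0.02], [0.5596, 0.1273, 0.02], [0.4682, 0.1248, 0.02]]
fence inner [[0.543, -0.0894, 0.02], [0.4816, -0.0891, 0.02], [0.5452, 0.1269, 0.02], [0.4849, 0.1252, 0.02]]
base low [[0.4628, -0.0888, 0.012], [0.4626, 0.2706, 0.012]]
cover [[0.5578, 0.139, 0.055], [0.4636, 0.1372, 0.055], [0.5582, 0.2588, 0.055], [0.4646, 0.2587, 0.055]]
```

Tapper at about (0.428, -0.308) with yaw about -6°. The jig's x axis runs along world +y, tilted about 0.7°. The stave's near end is at y≈-0.001 and home is y≈0.056. Moving out in an arc.

move_arm --targets '[[[0,0,0.016],[33,-32,0],1],[[0,0,0.016],[33,-32,0],1],[[0,0,0.016],[33,-32,0],1],[[0,0,0.016],[33,-32,0],1],[[0,0,0.016],[33,-32,0],1],[[0,0,0.016],[33,-32,0],1],[[0,0,0.016],[33,-32,0],1],[[0,0,0.016],[33,-32,0],1]]'

```text
time_s: 1.1
position: [0.4221, 0.3991, 0.1963]
tcp_rot: [[-0.994, 0.106, 0.0], [0.106, 0.994, 0.0], [-0.0, 0.0, -1.0]]
wrist_force: [0.6, 0.9, -0.2]
grip_width: 0.0857
grip_force: 0.0
```

move_arm --targets '[[[0,0,0],[14,-44,0],1],[[0,0,0],[14,-44,0],1],[[0,0,0],[14,-44,0],1],[[0,0,0],[14,-44,0],1],[[0,0,0],[14,-44,0],1],[[0,0,0],[14,-44,0],1],[[0,0,0],[14,-44,0],1],[[0,0,0],[14,-44,0],1]]'

```text
time_s: 1.9
position: [0.5333, 0.0467, 0.1964]
tcp_rot: [[-0.994, 0.106, 0.001], [0.106, 0.994, 0.0], [-0.001, 0.0, -1.0]]
wrist_force: [1.0, -0.2, -0.4]
grip_width: 0.0852
grip_force: 0.0
```

move_arm --targets '[[[0,0,0],[-13,-44,0],1],[[0,0,0],[-13,-44,0],1],[[0,0,0],[-13,-44,0],1],[[0,0,0],[-13,-44,0],1],[[0,0,0],[-13,-44,0],1],[[0,0,0],[-13,-44,0],1],[[0,0,0],[-13,-44,0],1],[[0,0,0],[0,0,0],1]]'

```text
time_s: 2.7
position: [0.4389, -0.2665, 0.1968]
tcp_rot: [[-0.993, 0.118, 0.0], [0.118, 0.993, -0.003], [-0.0, -0.003, -1.0]]
wrist_force: [0.2, 0.4, -0.7]
grip_width: 0.0853
grip_force: 0.0
```

move_arm --targets '[[[0,0,0],[-5,-20,0],1],[[0,0,0],[-6,-21,0],1],[[0,0,0],[0,0,0],1]]'

```text
time_s: 3.0
position: [0.4298, -0.3031, 0.1964]
tcp_rot: [[-0.994, 0.111, -0.0], [0.111, 0.994, -0.002], [-0.0, -0.002, -1.0]]
wrist_force: [-0.3, -0.1, 1.1]
grip_width: 0.0852
grip_force: 0.0
```

move_arm --targets '[[[0,0,0],[0,0,-25],1],[[0,0,0],[0,0,-25],1],[[0,0,0],[0,0,-25],1],[[0,0,0],[0,0,-24],1],[[0,0,0],[0,0,-20],1],[[0,0,0],[0,0,-20],1],[[0,0,0],[0,0,0],1]]'

```text
time_s: 3.7
position: [0.4298, -0.2978, 0.0549]
tcp_rot: [[-0.994, 0.105, -0.005], [0.105, 0.994, 0.003], [0.005, 0.003, -1.0]]
wrist_force: [-0.5, 1.4, -1.0]
grip_width: 0.0855
grip_force: 0.0
```

Run:
```python
from h import *
s=r.snapshot("side");t=r.snapshot("top")
a=cv2.resize(s["color"][80:220,270:420],None,fx=4,fy=4)[:600,:400*2]
b=cv2.resize(t["color"][200:300,330:430],None,fx=2,fy=2)
o=np.zeros((600,800,3),np.uint8);o[:560,:600]=a;o[:200,600:]=b
cv2.imwrite("pics/g.png",o[:,:,::-1]);print(r.sense()["position"])
```

```text
[ 0.43147347 -0.2996722   0.05732445]
```

View pics/g.png

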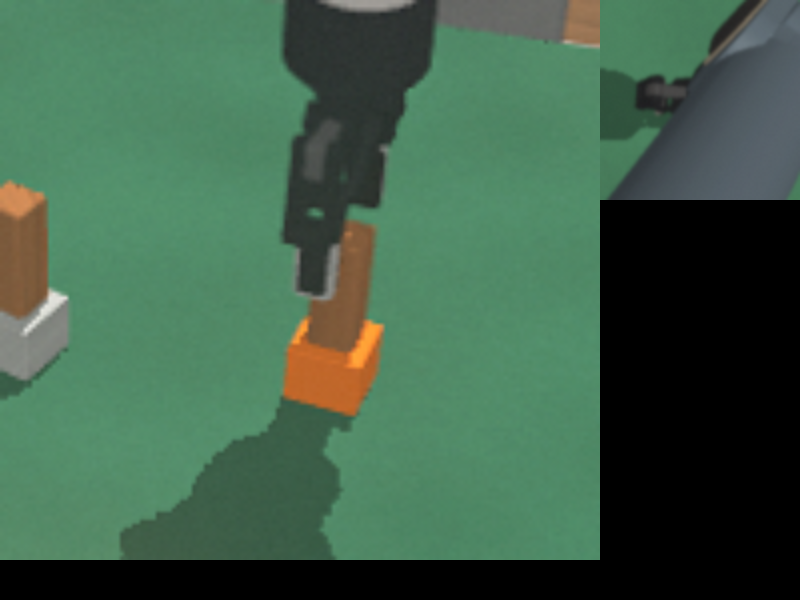

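The near finger is at about (349,147) px and the handle at about (356,150). I'll check the finger's alignment numerically.

Run:
```python
from h import *
s=r.snapshot("side")
def pr(*P):return cv2.projectPoints(np.array(P,float),cv2.Rodrigues(s["R"])[0],s["t"],s["mtx"],s["dist_coeffs"])[0].reshape(-1,2).round(1).tolist()
p=r.sense()["position"];R=r.sense()["tcp_rot"];print(p)
print("finger tip exp",pr(p+R@[0,.048,-.013],p+R@[0.011,.043,-.013],p+R@[-.011,.043,-.013]),"seen tip ~",[(299/4+270,296/4+80),(334/4+270,298/4+80)])
print("handle exp",pr([.428,-.308,.108],[.428,-.308,.036]))
```

```text
[ 0.43190585 -0.30020962  0.05794749]
finger tip exp [[345.7, 165.6], [351.3, 165.4], [341.6, 163.1]] seen tip ~ [(344.75, 154.0), (353.5, 154.5)]
handle exp [[356.0, 137.7], [353.3, 163.8]]
```

move_arm --targets '[[[0,0,0],[-2,-8,-2],1],[[0,0,0],[0,0,0],1],[[0,0,0],[0,0,0],1]]'

```text
time_s: 4.15
position: [0.4291, -0.3091, 0.0558]
tcp_rot: [[-0.994, 0.108, 0.001], [0.108, 0.994, -0.0], [-0.001, -0.0, -1.0]]
wrist_force: [-0.2, 0.7, 0.4]
grip_width: 0.0855
grip_force: 0.0
```

move_arm --targets '[[[0,0,0],[0,0,0],0.3],[[0,0,0],[0,0,0],0.15],[[0,0,0],[0,0,0],0.1],[[0,0,0],[0,0,0],0],[[0,0,0],[0,0,0],0],[[0,0,0],[0,0,0],0],[[0,0,0],[0,0,0],0],[[0,0,0],[0,0,0],0]]'

```text
time_s: 4.95
position: [0.4293, -0.3083, 0.0554]
tcp_rot: [[-0.994, 0.106, 0.0], [0.106, 0.994, 0.0], [-0.0, 0.0, -1.0]]
wrist_force: [-1.7, 2.8, 6.0]
grip_width: 0.0267
grip_force: 59.7
```

move_arm --targets '[[[0,0,0],[0,0,15],0],[[0,0,0],[0,0,20],0],[[0,0,0.015],[13,30,20],0],[[0,0,0.016],[14,38,0],0],[[0,0,0.016],[14,38,0],0],[[0,0,0.016],[14,38,0],0],[[0,0,0.016],[14,38,0],0],[[0,0,0.016],[14,38,0],0]]'

```text
time_s: 5.75
position: [0.5117, -0.0872, 0.1094]
tcp_rot: [[-1.0, 0.011, -0.001], [0.011, 1.0, -0.0], [0.001, -0.0, -1.0]]
wrist_force: [1.3, -0.2, -2.9]
grip_width: 0.0266
grip_force: 59.7
```

move_arm --targets '[[[0,0,0],[0,0,-10],0],[[0,0,0],[0,0,-10],0],[[0,0,0],[0,0,0],0]]'

```text
time_s: 6.05
position: [0.5096, -0.0896, 0.088]
tcp_rot: [[-1.0, 0.014, -0.005], [0.014, 1.0, -0.001], [0.005, -0.001, -1.0]]
wrist_force: [0.5, 0.4, -2.5]
grip_width: 0.0268
grip_force: 59.8
```

Run:
```python
from h import *
s=r.snapshot("side")
a=cv2.resize(s["color"][120:320,190:390],None,fx=3,fy=3)
cv2.imwrite("pics/st.png",a[:,:,::-1]);print(r.sense()["position"],r.sense()["tcp_rot"])
```

```text
[ 0.5102992  -0.09009032  0.08887268] [[-9.99890229e-01  1.44586823e-02 -3.23677252e-03]
 [ 1.44611375e-02  9.99895161e-01 -7.36420743e-04]
 [ 3.22578551e-03 -7.83147318e-04 -9.99994490e-01]]
```

View pics/st.png

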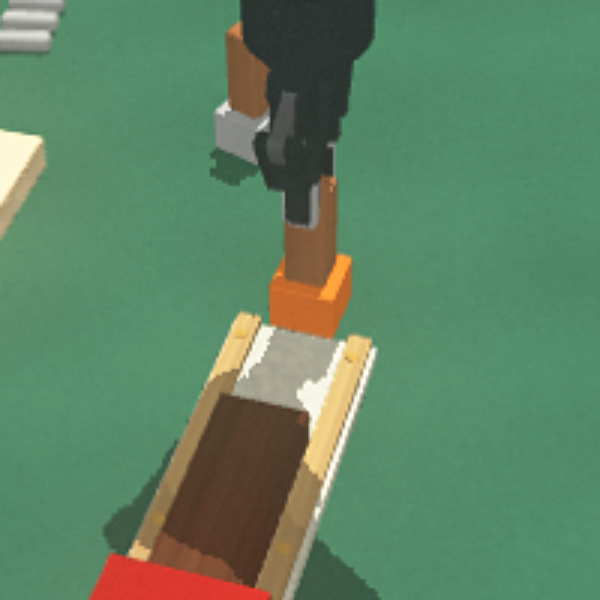

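The head is held upright at about (310,295) in the crop, centred on the channel, with clear space before the stave. Lowering it and making the first tap.

move_arm --targets '[[[0,0,0],[1,5,-5],0],[[0,0,0],[0,12,-4],0],[[0,0,0],[0,12,0],0],[[0,0,0],[0,12,0],0],[[0,0,0],[0,10,0],0],[[0,0,0],[0,0,0],0]]'

```text
time_s: 6.7
position: [0.5132, -0.0349, 0.0813]
tcp_rot: [[-1.0, 0.008, 0.0], [0.008, 1.0, 0.001], [-0.0, 0.001, -1.0]]
wrist_force: [0.2, 0.7, -3.1]
grip_width: 0.0266
grip_force: 59.8
```

move_arm --targets '[[[0,0,0],[0,7,0],0],[[0,0,0],[0,7,0],0],[[0,0,0],[0,7,0],0],[[0,0,0],[0,7,0],0],[[0,0,0],[0,6,0],0]]'

```text
time_s: 7.2
position: [0.513, -0.0035, 0.0812]
tcp_rot: [[-1.0, 0.012, -0.0], [0.012, 1.0, -0.001], [0.0, -0.001, -1.0]]
wrist_force: [-1.4, -1.8, -0.6]
grip_width: 0.0267
grip_force: 60.0
```

move_arm --targets '[[[0,0,0],[0,-10,0],0],[[0,0,0],[0,-15,0],0],[[0,0,0],[0,-15,0],0],[[0,0,0],[0,0,0],0],[[0,0,0],[0,0,0],0],[[0,0,0],[0,0,0],0]]'

```text
time_s: 7.8
position: [0.513, -0.0426, 0.0811]
tcp_rot: [[-1.0, 0.011, -0.0], [0.011, 1.0, 0.001], [0.0, 0.001, -1.0]]
wrist_force: [-0.7, -0.2, -2.6]
grip_width: 0.0266
grip_force: 59.9
```

Run:
```python
from h import *
s=r.snapshot("side")
a=cv2.resize(s["color"][120:320,190:390],None,fx=3,fy=3)
cv2.imwrite("pics/t1.png",a[:,:,::-1]);print(r.sense()["position"])
```

```text
[ 0.51303461 -0.04253933  0.08106488]
```

View pics/t1.png

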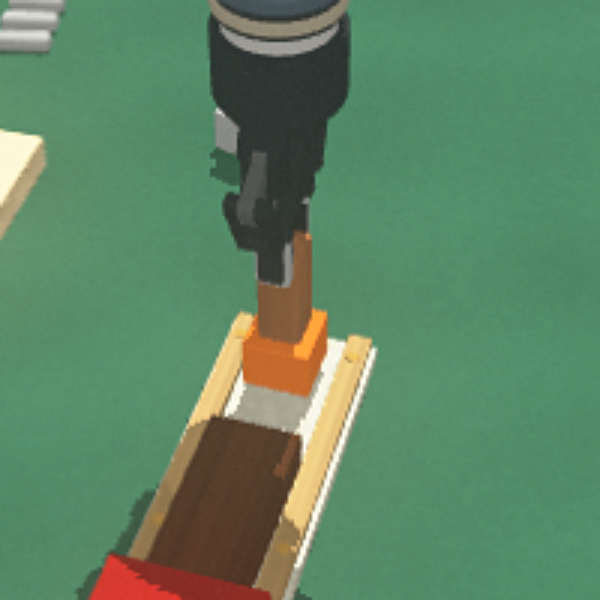

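The stave's near edge moved from about (268,402) to (256,424) in the crop, and the head is clear of it. Measuring how far that is.

Run:
```python
from h import *
s=r.snapshot("side")
cv=lambda p:(np.array(p,float)+.5)/3-.5+np.array([190,120])
print(onz(s,cv([(212,415),(300,432),(225,393),(311,410)]),.04).round(4).tolist(),r.sense()["time_s"])
```

```text
[[0.5396, 0.0208, 0.04], [0.4839, 0.0191, 0.04], [0.5376, 0.0014, 0.04], [0.4823, 0.0002, 0.04]] 7.9
```

move_arm --targets '[[[0,0,0],[0,15,0],0],[[0,0,0],[0,15,0],0],[[0,0,0],[0,7,0],0],[[0,0,0],[0,7,0],0],[[0,0,0],[0,7,0],0],[[0,0,0],[0,7,0],0]]'

```text
time_s: 8.5
position: [0.5129, 0.0142, 0.0811]
tcp_rot: [[-1.0, 0.013, -0.0], [0.013, 1.0, -0.001], [0.0, -0.001, -1.0]]
wrist_force: [0.5, -1.0, -0.6]
grip_width: 0.0266
grip_force: 59.9
```

move_arm --targets '[[[0,0,0],[0,-10,0],0],[[0,0,0],[0,-15,0],0],[[0,0,0],[0,-5,0],0],[[0,0,0],[0,0,0],0],[[0,0,0],[0,0,0],0]]'

```text
time_s: 9.0
position: [0.513, -0.0154, 0.0811]
tcp_rot: [[-1.0, 0.012, 0.0], [0.012, 1.0, 0.001], [-0.0, 0.001, -1.0]]
wrist_force: [-1.0, 0.1, -2.9]
grip_width: 0.0269
grip_force: 59.9
```

move_arm --targets '[[[0,0,0],[0,12,0],0],[[0,0,0],[0,12,0],0],[[0,0,0],[0,6,0],0],[[0,0,0],[0,6,0],0],[[0,0,0],[0,5,0],0],[[0,0,0],[0,3,0],0],[[0,0,0],[0,2,0],0],[[0,0,0],[0,0,0],0]]'

```text
time_s: 9.8
position: [0.5129, 0.0308, 0.0811]
tcp_rot: [[-1.0, 0.012, -0.0], [0.012, 1.0, 0.0], [0.0, 0.0, -1.0]]
wrist_force: [-0.5, -0.8, -2.1]
grip_width: 0.0265
grip_force: 59.8
```

move_arm --targets '[[[0,0,0],[0,1,0],0],[[0,0,0],[0,1,0],0]]'

```text
time_s: 10.0
position: [0.513, 0.0322, 0.0811]
tcp_rot: [[-1.0, 0.012, -0.0], [0.012, 1.0, -0.0], [0.0, -0.0, -1.0]]
wrist_force: [0.1, -0.3, -2.7]
grip_width: 0.0265
grip_force: 59.8
```

move_arm --targets '[[[0,0,0],[0,1,0],0],[[0,0,0],[0,1,0],0]]'

```text
time_s: 10.2
position: [0.513, 0.0342, 0.0811]
tcp_rot: [[-1.0, 0.012, 0.0], [0.012, 1.0, -0.0], [-0.0, -0.0, -1.0]]
wrist_force: [-0.2, -2.6, -2.0]
grip_width: 0.0266
grip_force: 59.8
```

move_arm --targets '[[[0,0,0],[0,1,0],0],[[0,0,0],[0,0,0],0]]'

```text
time_s: 10.4
position: [0.5131, 0.0345, 0.0812]
tcp_rot: [[-1.0, 0.012, 0.0], [0.012, 1.0, -0.001], [-0.0, -0.001, -1.0]]
wrist_force: [0.2, -3.9, -1.6]
grip_width: 0.0267
grip_force: 59.9
```

move_arm --targets '[[[0,0,0],[0,1,0],0],[[0,0,0],[0,0,0],0]]'

```text
time_s: 10.6
position: [0.5131, 0.0347, 0.0812]
tcp_rot: [[-1.0, 0.012, 0.0], [0.012, 1.0, -0.002], [-0.0, -0.002, -1.0]]
wrist_force: [0.4, -5.8, -1.6]
grip_width: 0.0268
grip_force: 60.0
```

move_arm --targets '[[[0,0,0],[0,1,0],0],[[0,0,0],[0,0,0],0]]'

```text
time_s: 10.8
position: [0.5131, 0.0349, 0.0813]
tcp_rot: [[-1.0, 0.013, 0.0], [0.013, 1.0, -0.003], [-0.0, -0.003, -1.0]]
wrist_force: [-1.1, -7.6, -0.7]
grip_width: 0.0264
grip_force: 60.0
```

The position has stalled while the force climbs, so the stave is on the stop. Drawing back and setting the tapper down near its original spot.

move_arm --targets '[[[0,0,0],[0,-10,0],0],[[0,0,0],[0,-20,0],0],[[0,0,0],[0,-30,0],0],[[0,0,0],[0,-30,10],0],[[0,0,0],[-10,-35,15],0],[[0,0,0],[-15,-40,0],0],[[0,0,0],[-15,-40,0],0],[[0,0,0],[-15,-35,0],0]]'

```text
time_s: 11.6
position: [0.4579, -0.2036, 0.1065]
tcp_rot: [[-1.0, 0.013, 0.002], [0.013, 1.0, 0.001], [-0.002, 0.001, -1.0]]
wrist_force: [0.5, -0.2, -3.0]
grip_width: 0.0269
grip_force: 60.1
```

move_arm --targets '[[[0,0,0],[-10,-25,0],0],[[0,0,0],[-5,-10,0],0],[[0,0,0],[0,0,-10],0],[[0,0,0],[0,0,-12],0],[[0,0,0],[0,0,-10],0],[[0,0,0],[0,0,-8],0],[[0,0,0],[0,0,0],0],[[0,0,0],[0,0,0],0]]'

```text
time_s: 12.4
position: [0.4432, -0.237, 0.0658]
tcp_rot: [[-1.0, 0.011, -0.001], [0.011, 1.0, 0.0], [0.001, 0.0, -1.0]]
wrist_force: [-0.1, -0.7, -2.7]
grip_width: 0.0265
grip_force: 60.0
```

Expected touchdown is at about z=0.0555.

move_arm --targets '[[[0,0,0],[0,0,-4],0],[[0,0,0],[0,0,-3],0],[[0,0,0],[0,0,-2],0],[[0,0,0],[0,0,-1],0],[[0,0,0],[0,0,0],0],[[0,0,0],[0,0,0],0]]'

```text
time_s: 13.0
position: [0.4431, -0.2376, 0.0562]
tcp_rot: [[-1.0, 0.012, 0.0], [0.012, 1.0, 0.0], [-0.0, 0.0, -1.0]]
wrist_force: [0.0, -0.4, -1.5]
grip_width: 0.0267
grip_force: 60.1
```

move_arm --targets '[[[0,0,0],[0,0,-1],0],[[0,0,0],[0,0,0],0]]'

```text
time_s: 13.2
position: [0.4433, -0.2376, 0.0554]
tcp_rot: [[-1.0, 0.012, 0.0], [0.012, 1.0, -0.0], [-0.0, -0.0, -1.0]]
wrist_force: [-0.2, 0.4, -1.9]
grip_width: 0.0265
grip_force: 60.3
```

move_arm --targets '[[[0,0,0],[0,0,-1],0],[[0,0,0],[0,0,0],0]]'

```text
time_s: 13.4
position: [0.4435, -0.2376, 0.0553]
tcp_rot: [[-1.0, 0.012, 0.001], [0.012, 1.0, 0.0], [-0.001, 0.0, -1.0]]
wrist_force: [-2.0, 2.4, 8.3]
grip_width: 0.0267
grip_force: 61.4
```

move_arm --targets '[[[0,0,0],[0,0,-1],0],[[0,0,0],[0,0,0],0]]'

```text
time_s: 13.6
position: [0.4438, -0.2376, 0.0553]
tcp_rot: [[-1.0, 0.012, 0.002], [0.012, 1.0, 0.001], [-0.002, 0.001, -1.0]]
wrist_force: [-3.5, 3.8, 17.4]
grip_width: 0.0265
grip_force: 62.5
```

Touchdown. Releasing and lifting.

move_arm --targets '[[[0,0,0],[0,0,1],0],[[0,0,0],[0,0,0.5],0],[[0,0,0],[0,0,0],0.5],[[0,0,0],[0,0,0],1],[[0,0,0],[0,0,0],1],[[0,0,0],[0,0,0],1],[[0,0,0],[0,0,0],1],[[0,0,0],[0,0,0],1]]'

```text
time_s: 14.4
position: [0.443, -0.2375, 0.0545]
tcp_rot: [[-1.0, 0.012, -0.0], [0.012, 1.0, 0.0], [0.0, 0.0, -1.0]]
wrist_force: [-0.6, 1.3, -0.1]
grip_width: 0.0853
grip_force: 0.0
```

move_arm --targets '[[[0,0,0],[0,0,10],1],[[0,0,0],[0,0,20],1],[[0,0,0],[0,0,25],1],[[0,0,0],[0,0,25],1],[[0,0,0],[0,0,25],1],[[0,0,0],[0,0,20],1],[[0,0,0],[0,0,0],1],[[0,0,0],[0,0,0],1]]'

```text
time_s: 15.2
position: [0.443, -0.2374, 0.18]
tcp_rot: [[-1.0, 0.012, 0.001], [0.012, 1.0, 0.0], [-0.001, 0.0, -1.0]]
wrist_force: [-0.1, -0.0, -0.6]
grip_width: 0.0854
grip_force: 0.0
```

Run:
```python
from h import *
s=r.snapshot("side")
cv2.imwrite("pics/f.png",s["color"][:,:,::-1]);st=r.sense();print(st["position"],st["time_s"],st["grip_width"])
```

```text
[ 0.44245721 -0.23719333  0.17920381] 15.25 0.08541171328666822
```

View pics/f.png

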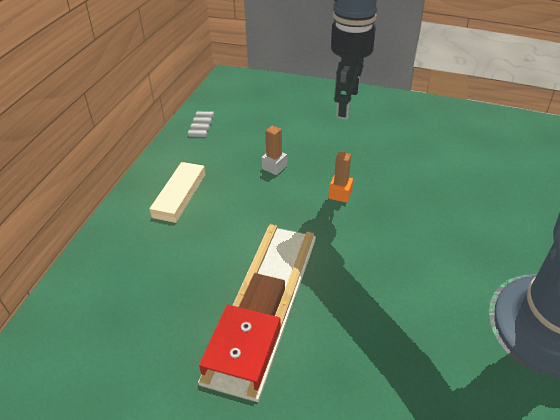

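The tapper stands upright at about (341,178) and is released. The steel block hasn't moved, and the stave's near end is at about (265,280), which is home.

```bash
python3 -c "
from cell import r
print(r.job_done())"
```

```text
the job is handed in; nothing more can be done
None
```

I tapped the walnut stave home against the hidden stop in three gentle taps, stood the orange-headed block upright on the bench off the jig and let go, left the steel-headed block untouched, and handed the job in at about 15 s of the 51 s limit; the hand-in returned no verdict.

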